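# Back the tube feed wheel up one notch

### The arm

A 6-joint arm with a two-finger parallel gripper is mounted at the origin on a cart in front of the work surface, level with it; the furniture and walls round the work are solid. World frame = base frame: x ahead of the robot, y to its left, z up, the work surface at z = 0. Lengths are in m, angles in rad, forces in N, time in s.
With the tool pointing down it reaches from about 0.225 to 0.875 m from the base axis. Payload 3.4 kg.
Tool frame: the origin (TCP) lies at the very end of the fingers, on their centre line; the grasp point (between the pads) lies behind it (manip.grasp_offset is the z of the grasp point in the tool frame, in m); z points along the fingers, y is the line along which they close (so a half turn about z gives the same grasp; the last joint's range is limited). The gripper opens to 85 mm and grips with 20 to 120 N. Pads are 22 mm wide; open, the fingers measure 114 mm over their backs; the gripper's body (76 mm by 85 mm) begins 54 mm behind the grasp point. The pads swing forward as they close: fully open they stand 13 mm farther back than shut.
Start: joints at [1.063, 0.276, 1.505, -0, 1.361, -0.121], TCP at [0.217, 0.533, 0.231] pointing down, gripper open.
Joint ranges: [-2.89, 2.89], [-0.75, 2.08], [0.22, 2.7], [-1.18, 4.32], [0.11, 2.71], [-2.7, 2.7]. Speed limits (rad/s): [2.57, 2.57, 3.14, 3.14, 3.14, 3.14].

### API

Orientations are given as a unit quaternion [w, x, y, z].
In Python, from rig import manip gives the robot as it stands.
- The arm moves only by the shell command python3 -m pendant 'ROWS' [FORCE]. ROWS is JSON, a list of rows, each an object of numbers: "dx", "dy", "dz": the shift along the tool's x, y, z in m; "rx", "ry", "rz": the turn, a rotation vector about the tool's x, y, z in degrees; "hand": the finger opening in m, from 0 to 0.0854. In form: [{"dx": .., "dy": .., "dz": .., "rx": .., "ry": .., "rz": .., "hand": ..}, ...]. A call has 1 to 12 rows; each row shifts and turns the commanded pose from where the row before left it, along the tool's axes as they then stand; what a row does not reach is not made up. A row lasts 1/12 s, in which the tool goes at most 41.7 mm and 7.16 degrees, less where a joint would pass 70% of its speed; a pose out of reach is approached as far as the arm can. A call is refused whole if a number of a shift passes 0.0417 or a number of a turn 7.16, either way. A call with a gripper value outside its range is refused whole. The fingers move at their own pace and stop on an object; FORCE is the grip in N (left out, the last holds). Time passes only in rows, so rows that do not move let the fingers close. It gives the time, the measured TCP pose, the force, the opening and the grip force at its end, in the units of the state.
- manip.get_state(): the state, without advancing time (a new reading comes with each control period).
- manip.get_image(name): name is "side" or "top"; returns a dict with "frame" (420x560x3 uint8, red, green, blue), "fx", "fy", "cx", "cy" (pixels), "position" and "attitude" of the camera in the world. Camera axes: x right, y up, looking along -z (the intrinsics and any distortion apply to the point x, -y, -z); pixel columns grow to the right and rows downward; lengths in m; the calibration is good to about 2 mm. A picture is of the moment at which its call begins. There is no depth.
- manip.sign_off(): hands the job in; it is judged then, once.
The state is a dict: "clock": time; "qpos": joint angles; "qd": joint speeds; "effort": joint torques, N m; "position": TCP position; "ee_rot": TCP orientation; "contact_force": force on the tool from outside, world axes, zero at the start; "moment": the same for the moment, N m; "width": finger opening in m; "gripper_force": force on a finger pad.
Only numpy, scipy, OpenCV 4.12 (cv2) and the standard library are available. Lean on these libraries where they do the work, as an engineer would, in place of code of your own. Each camera call takes 0.05 s, during which the arm holds its last target. There are 200 camera calls.

### The job

The ratchet feed wheel has been stepped one notch too far. With a fingertip, tip its pawl up out of the teeth by the lever until it lies back on its own, push the wheel backward (counter-clockwise seen from above) by exactly one notch with its finger post, then tip the pawl over again so that it drops fully into the next notch. Only push: do not grip any part, do not feed the wheel forward a notch, and leave the bottle, slide box and torch beside it alone.

Things in the scene. Friction and masses are not known exactly. Their poses are not given: they have to be found in the camera images.
- feeder: Fixed aluminium base: round foot, 168 mm diameter, 12 mm thick, with a tongue on its -x side ending 141 mm from the centre. Origin on the bench, on the wheel's axis; x points from the pawl across the wheel, y left, z up; x, y, z below are in this frame. Carries a grey wheel, 156 mm diameter, top face at z = 36 mm, with empty wells, a hub and the pawl at its -x side.
- feeder_tooth (a point): Fixed point at x = -66, y = 0, z = 45 mm: height of the tops of the 10 steel saw teeth (9 mm high, radius 56 to 76 mm) that stand on the wheel's rim, at the place where the pawl's nose drops between them.
- feeder_rest (a point): Top of the fixed rest pillar (8 x 14 mm, 55 mm high) at x = -131, y = 30 mm, where the lever lies when the pawl is back.
- wheel (a joint): Wheel angle, rad, positive = backward = counter-clockwise from above; notch pitch 0.628 rad. Starts near 0. Drag of about 1.3 N at the post; it stays where it is left. Pawl fully down: play from -0.18 to +0.04 in the first notch, 0.45 to 0.67 in the next one back; farther back a tooth blocks it, going forward the teeth lift the pawl.
- wheel_post (a point): Top centre of the finger post, the one upright steel pin on the wheel: 12 mm diameter (18 mm foot collar up to z = 41 mm), 48 mm from the axis, top at z = 82 mm. At wheel angle 0 it stands at -20 degrees from the feeder's x axis (side away from the pawl); it moves toward +y as the wheel goes backward.
- wheel_axis (a point): Centre of the hub's top on the wheel's axis, z = 52 mm; hub 32 mm diameter. Two small capped tubes are pressed tight into the wheel 108 degrees either side of the post, tops at z = 50 mm, and turn with it.
- pawl (a joint): Pawl angle, rad, about a level hinge along y at x = -100, z = 52 mm. 0 = fully down; grows as the nose lifts and swings up away from the wheel; 1.92 = lying back on its rest. Gravity alone moves it: it balances near 1.2 rad; below that it falls into the teeth, above that it falls back and stays. Nose clear of the teeth above 0.3. Under 2 N at the knob moves it.
- pawl_hinge (a point): Point on the pawl's hinge axis at y = 0, between two bearing ears (y = -15 to 15 mm, up to z = 62 mm). Turns with the pawl: its z runs along the lever, its y along the hinge axis.
- pawl_knob (a point): Centre of the 12 mm black ball ending the lever, a 6 mm rod, 45 mm from hinge axis to ball centre, at y = 30 mm. Pawl down: it leans 30 degrees from upright toward the wheel (ball at x = -77.5, z = 91 mm); lying back it points away from the wheel, 10 degrees above level. Push it toward -x to lift the pawl.
- pawl_nose (a point): Point on the pawl arm above its nose, 36 mm from the hinge axis, y = 0. Arm: dark steel bar 10 mm wide, 8 mm thick, ending 40 mm from the axis. Pawl down: level toward +x, nose pointing down at its end. Lying back: standing up, leaning 20 degrees from upright away from the wheel; push its back toward +x to tip the pawl down.
- small_blue_bottle: Loose blue bottle, 54 mm diameter, 95 mm high, origin under its centre. Leave alone.
- slide_box: Loose green slide box, 35 x 85 x 36 mm, origin under its centre. Leave alone.
- pocket_torch: Loose black pocket torch, 23 x 72 x 23 mm, lying, origin under its centre. Leave alone.
Things that resemble listed ones, but are neither listed nor needed, are in the scene too. Of the things that look like the feeder, the larger one is meant.

How it is judged:
By the outcome, as a careful person would: the job done as asked, in the order asked, and still so for the second after the job is handed in, with the robot touching nothing.
It also fails if it takes over 48 s, if anything falls off the work surface, if the arm or the gripper's body presses on something with over 40 N, if the wrist force passes 120 N, or if a joint passes its speed limit or range.

## Working session

There is one attempt and no reset: what is moved stays moved. The work goes in short steps, Python scripts to look and compute and a shell command to move; the robot and the scene stay as the last step left them, time stands still between calls to the robot, and variables do not carry over. Pictures are saved under pics/ and viewed, at most 10 in all, crops included, and the job is handed in when it is done.

```bash
ls; mkdir -p pics
python3 - <<'E'
from rig import manip
import cv2
for n in("side","top"):
    d=manip.get_image(n); cv2.imwrite(f"pics/{n}0.png",d["frame"][:,:,::-1])
    print({k:v for k,v in d.items() if k!="frame"})
print(manip.get_state(), manip.grasp_offset)
E
```

```text
pics
{'fx': 447.6895915379677, 'fy': 447.6895915379677, 'cx': 273.21139622710723, 'cy': 214.45635665960273, 'position': array([0.50892187, 0.48137694, 0.60939052]), 'attitude': array([-0.00962202, -0.01169821,  0.43011672,  0.90264621])}
{'fx': 452.58221469339486, 'fy': 452.58221469339486, 'cx': 281.10272425009197, 'cy': 201.37761368331192, 'position': array([ 0.4047683 , -0.18976392,  1.04035039]), 'attitude': array([ 0.71486365,  0.05093255, -0.04627822, -0.69586936])}
{'clock': 0.1, 'qpos': array([ 1.06300235e+00,  2.76542631e-01,  1.50599735e+00,  7.29305875e-06,
        1.36073112e+00, -1.21000092e-01]), 'qd': array([-1.67669585e-03, -9.57549492e-04, -3.16321603e-03,  2.13337954e-05,
       -2.24457499e-03,  1.87460967e-04]), 'effort': array([ 2.67488140e-03, -4.17694616e+01, -2.46405315e+01, -4.43292229e-04,
        5.77058803e-03,  6.03253238e-05]), 'position': array([0.21667183, 0.53210123, 0.23052369]), 'ee_rot': array([-2.62915036e-04,  1.92194290e-01,  9.81356536e-01, -7.96984613e-04]), 'contact_force': array([ 0.29667284, -0.17931415, -0.17605133]), 'moment': array([ 0.00051121, -0.04764413,  0.02230261]), 'gripper_force': 0.0, 'width': 0.08552513326046597} -0.0187
```

View pics/side0.png

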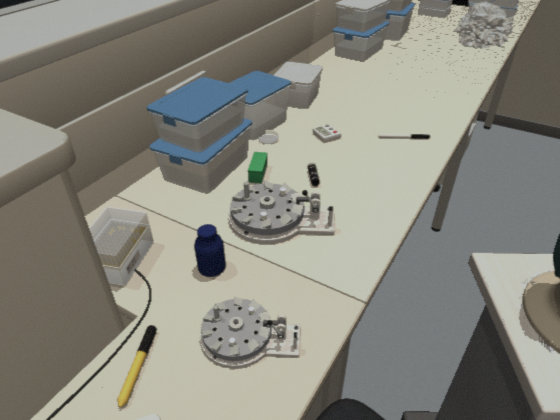

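View pics/top0.png

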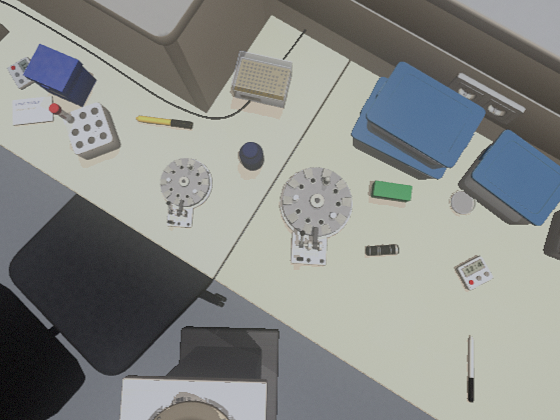

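The larger feeder is at about (317,203) in the top view with its tongue pointing down to (310,255). In the side view its hub is at about (267,200), with the tongue to the right. I'll zoom in on both.

```bash
cat > h.py <<'E'
import numpy as np, cv2
from scipy.spatial.transform import Rotation as R
from rig import manip
def rot(q): return R.from_quat(q,scalar_first=True)
def ray(d,u,v):
    c=np.array([(u-d["cx"])/d["fx"],-(v-d["cy"])/d["fy"],-1])
    return np.array(d["position"]), rot(d["attitude"]).apply(c)
def onz(d,u,v,z):
    p,r=ray(d,u,v); return p+r*(z-p[2])/r[2]
def proj(d,P):
    c=rot(d["attitude"]).inv().apply(np.atleast_2d(P)-d["position"])
    return np.c_[d["cx"]+d["fx"]*c[:,0]/-c[:,2], d["cy"]-d["fy"]*c[:,1]/-c[:,2]]
def tri(d1,a,d2,b):
    A=np.zeros((3,3));B=np.zeros(3)
    for d,x in((d1,a),(d2,b)):
        p,r=ray(d,*x);r/=np.linalg.norm(r);M=np.eye(3)-np.outer(r,r);A+=M;B+=M@p
    return np.linalg.solve(A,B)
def crop(name,box,out,s=6):
    d=manip.get_image(name);u0,v0,u1,v1=box
    f=cv2.resize(d["frame"][v0:v1,u0:u1],None,fx=s,fy=s,interpolation=cv2.INTER_CUBIC)
    cv2.imwrite(out,f[:,:,::-1]);return d
E
python3 - <<'E'
from h import *
d=crop("top",(270,155,400,275),"pics/t1.png",5)
s=crop("side",(215,140,345,250),"pics/s1.png",5)
h=onz(d,317,201,.052);print(h,onz(s,267,200,.052),onz(d,310,264,.012),tri(d,(317,201),s,(267,200)))
E
```

```text
[ 0.5444612  -0.26044139  0.052     ] [ 0.5490339  -0.25283143  0.052     ] [ 0.40658143 -0.24990575  0.012     ] [ 0.54746359 -0.2610485   0.04538186]
```

View pics/t1.png

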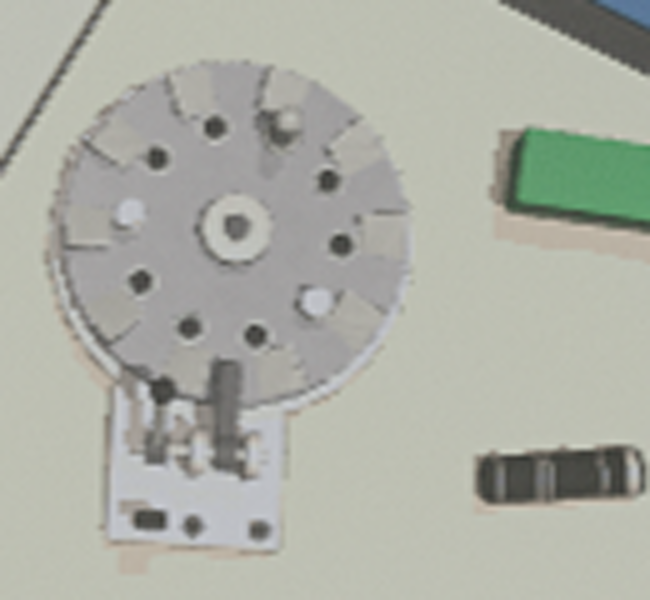

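View pics/s1.png

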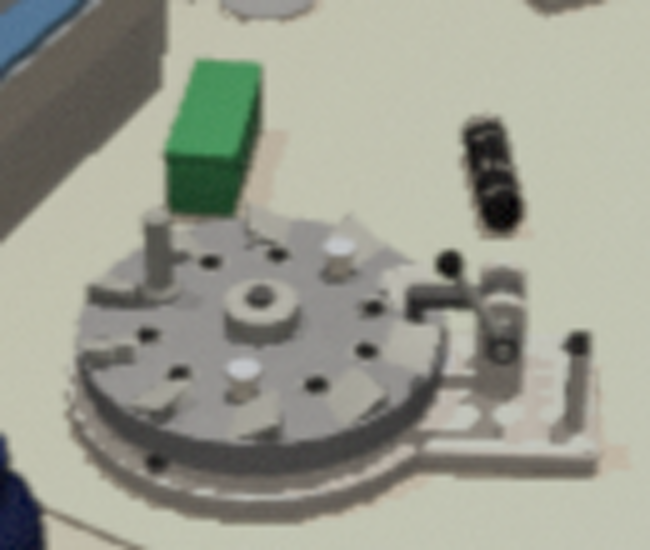

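Top crop: hub (236,228), post top (289,122), knob (162,390) and rest top (150,519). Side crop: hub (262,296), post top (157,217), knob (449,264) and rest top (577,343).

```bash
cat >> h.py <<'E'
def Tp(a): return (a[0]+.5)/5-.5+270,(a[1]+.5)/5-.5+155
def Sp(a): return (a[0]+.5)/5-.5+215,(a[1]+.5)/5-.5+140
E
python3 - <<'E'
from h import *
d=manip.get_image("top");s=manip.get_image("side")
t={'hub':((236,228),(262,296),(0,0,52)),'knob':((162,390),(449,264),(-77.5,30,91)),'rest':((150,519),(577,343),(-131,30,55)),'post':((289,122),(157,217),(48*np.cos(-.35),48*np.sin(-.35),82))}
P=[];M=[]
for k,(a,b,m) in t.items():
    X=tri(d,Tp(a),s,Sp(b));P.append(np.r_[onz(d,*Tp(a),m[2]/1e3)]);M.append(np.array(m)/1e3)
    print(k,X,P[-1],onz(s,*Sp(b),m[2]/1e3))
P=np.array(P)[:3];M=np.array(M);m=M[:3]
for name,Q in(("top",P),("both",(P+np.array([onz(s,*Sp(v[1]),v[2][2]/1e3) for v in list(t.values())[:3]]))/2)):
    a=m[:,:2]-m[:,:2].mean(0);b=Q[:,:2]-Q[:,:2].mean(0)
    th=np.arctan2((a[:,0]*b[:,1]-a[:,1]*b[:,0]).sum(),(a*b).sum())
    Rz=R.from_euler('z',th);o=Q.mean(0)-Rz.apply(m.mean(0));
    print(name,th,o,"resid",Rz.apply(m)+o-Q)
    post=Rz.inv().apply(onz(d,*Tp((289,122)),.082)-o); print("post",post,np.degrees(np.arctan2(post[1],post[0])),np.hypot(*post[:2]))
E
```

```text
hub [ 0.5480159  -0.26025963  0.04922877] [ 0.5462301  -0.25997162  0.052     ] [ 0.54919066 -0.25693103  0.052     ]
knob [ 0.47262281 -0.22748585  0.09028333] [ 0.47120657 -0.22731285  0.091     ] [ 0.47402332 -0.22678502  0.091     ]
rest [ 0.419813   -0.22504812  0.05326596] [ 0.41787328 -0.22472152  0.055     ] [ 0.42199562 -0.22315259  0.055     ]
post [ 0.59169501 -0.28064427  0.07453995] [ 0.58860142 -0.27987267  0.082     ] [ 0.59216947 -0.27049362  0.082     ]
top -0.04307143159354261 [ 5.47011030e-01 -2.60309321e-01  4.16333634e-17] resid [[ 7.80928917e-04 -3.37696340e-04 -1.38777878e-17]
 [-3.31920819e-04  3.12711210e-04  5.55111512e-17]
 [-4.49008098e-04  2.49851297e-05 -1.38777878e-17]]
post [ 0.04239418 -0.01775441  0.082     ] -22.723618118008833 0.04596177897093373
both -0.03783317648494662 [ 5.48780374e-01 -2.59093572e-01  4.16333634e-17] resid [[ 1.06999451e-03 -6.42246210e-04 -1.38777878e-17]
 [-1.44387117e-04  8.65269776e-04  5.55111512e-17]
 [-9.25607390e-04 -2.23023566e-04 -1.38777878e-17]]
post [ 0.0405785  -0.01925804  0.082     ] -25.38841604159863 0.04491644042275837
```

```bash
cat >> h.py <<'E'
O=np.array([.548,-.2598,0]);YAW=-.0415;F=R.from_euler('z',YAW)
def st():
    s=manip.get_state();q=rot(s["ee_rot"]);M=F.inv()*q
    print("t",s["clock"],"TCP feeder mm",(F.inv().apply(s["position"]-O)*1e3).round(1),"\ntool x,y,z in feeder",M.as_matrix().T.round(3).tolist(),"F",F.inv().apply(s["contact_force"]).round(1),"w",s["width"],"q",np.round(s["qpos"],2))
E
python3 -m pendant '[{"rz":7,"hand":0},{"rz":7,"hand":0},{"rz":7,"hand":0},{"rz":7,"hand":0},{"rz":7,"hand":0},{"rz":7,"hand":0},{"rz":7,"hand":0},{"rz":7,"hand":0},{"rz":7,"hand":0},{"rz":7,"hand":0}]' 20; python3 -c "from h import *;st()"
```

```text
t 0.3 TCP feeder mm [-363.7  777.8  231. ] 
tool x,y,z in feeder [[-0.941, 0.338, 0.0], [0.338, 0.941, -0.001], [-0.0, -0.001, -1.0]] F [0.3 0.3 1.1] w 0.08538279547472988 q [ 1.06  0.28  1.51 -0.    1.36 -0.12]invalid input
```

```bash
python3 -m pendant '[{"dx":0,"dy":0,"dz":0,"rx":0,"ry":0,"rz":7,"hand":0}]' 20; echo; python3 -m pendant '[{"rz":7}]'; echo; python3 -m pendant '[{"dx":0,"dy":0,"dz":0,"rx":0,"ry":0,"rz":7,"hand":0}]' ; python3 -c "from h import *;st()"
```

```text
clock: 0.38
position: [0.2169, 0.5325, 0.2312]
ee_rot: [-0.0, 0.253, 0.968, -0.0]
contact_force: [0.3, -0.3, 0.2]
width: 0.0758
gripper_force: 0.0


clock: 0.47
position: [0.2169, 0.5325, 0.2312]
ee_rot: [-0.0, 0.313, 0.95, -0.0]
contact_force: [-0.3, 0.1, -0.9]
width: 0.0641
gripper_force: 0.0
t 0.4667 TCP feeder mm [-363.7  777.8  231.2] 
tool x,y,z in feeder [[-0.828, 0.561, -0.0], [0.561, 0.828, -0.0], [-0.0, -0.0, -1.0]] F [-0.3  0.1 -0.9] w 0.06413501167908434 q [ 1.06  0.28  1.51 -0.    1.36  0.13]invalid input
```

```bash
python3 -m pendant '[{"dx":0,"dy":0,"dz":0,"rx":0,"ry":0,"rz":7,"hand":0},{"dx":0,"dy":0,"dz":0,"rx":0,"ry":0,"rz":7,"hand":0},{"dx":0,"dy":0,"dz":0,"rx":0,"ry":0,"rz":7,"hand":0},{"dx":0,"dy":0,"dz":0,"rx":0,"ry":0,"rz":7,"hand":0},{"dx":0,"dy":0,"dz":0,"rx":0,"ry":0,"rz":7,"hand":0},{"dx":0,"dy":0,"dz":0,"rx":0,"ry":0,"rz":7,"hand":0},{"dx":0,"dy":0,"dz":0,"rx":0,"ry":0,"rz":7,"hand":0},{"dx":0,"dy":0,"dz":0,"rx":0,"ry":0,"rz":7,"hand":0}]' ; python3 -c "from h import *;st()"
```

```text
clock: 1.13
position: [0.2169, 0.5325, 0.2312]
ee_rot: [0.0, 0.722, 0.691, -0.0]
contact_force: [-0.6, 0.8, 0.5]
width: -0.0
gripper_force: 0.0
t 1.1333 TCP feeder mm [-363.7  777.9  231.2] 
tool x,y,z in feeder [[0.002, 1.0, -0.0], [1.0, -0.002, -0.0], [-0.0, -0.0, -1.0]] F [-0.6  0.8  0.5] w -4.105350435010848e-05 q [ 1.06  0.28  1.51 -0.    1.36  1.11]
```

```bash
python3 -m pendant '[{"dx":-0.031,"dy":0.0133,"dz":0,"rx":0,"ry":0,"rz":0,"hand":0},{"dx":-0.031,"dy":0.0133,"dz":0,"rx":0,"ry":0,"rz":0,"hand":0},{"dx":-0.031,"dy":0.0133,"dz":0,"rx":0,"ry":0,"rz":0,"hand":0},{"dx":-0.031,"dy":0.0133,"dz":0,"rx":0,"ry":0,"rz":0,"hand":0},{"dx":-0.031,"dy":0.0133,"dz":0,"rx":0,"ry":0,"rz":0,"hand":0},{"dx":-0.031,"dy":0.0133,"dz":0,"rx":0,"ry":0,"rz":0,"hand":0},{"dx":-0.031,"dy":0.0133,"dz":0,"rx":0,"ry":0,"rz":0,"hand":0},{"dx":-0.031,"dy":0.0133,"dz":0,"rx":0,"ry":0,"rz":0,"hand":0},{"dx":-0.031,"dy":0.0133,"dz":0,"rx":0,"ry":0,"rz":0,"hand":0},{"dx":-0.031,"dy":0.0133,"dz":0,"rx":0,"ry":0,"rz":0,"hand":0},{"dx":-0.031,"dy":0.0133,"dz":0,"rx":0,"ry":0,"rz":0,"hand":0},{"dx":-0.031,"dy":0.0133,"dz":0,"rx":0,"ry":0,"rz":0,"hand":0}]'; python3 -m pendant '[{"dx":-0.031,"dy":0.0133,"dz":0,"rx":0,"ry":0,"rz":0,"hand":0},{"dx":-0.031,"dy":0.0133,"dz":0,"rx":0,"ry":0,"rz":0,"hand":0},{"dx":-0.031,"dy":0.0133,"dz":0,"rx":0,"ry":0,"rz":0,"hand":0},{"dx":-0.031,"dy":0.0133,"dz":0,"rx":0,"ry":0,"rz":0,"hand":0},{"dx":-0.031,"dy":0.0133,"dz":0,"rx":0,"ry":0,"rz":0,"hand":0},{"dx":-0.031,"dy":0.0133,"dz":0,"rx":0,"ry":0,"rz":0,"hand":0},{"dx":-0.031,"dy":0.0133,"dz":0,"rx":0,"ry":0,"rz":0,"hand":0},{"dx":-0.031,"dy":0.0133,"dz":0,"rx":0,"ry":0,"rz":0,"hand":0},{"dx":-0.031,"dy":0.0133,"dz":0,"rx":0,"ry":0,"rz":0,"hand":0},{"dx":-0.031,"dy":0.0133,"dz":0,"rx":0,"ry":0,"rz":0,"hand":0},{"dx":-0.031,"dy":0.0133,"dz":0,"rx":0,"ry":0,"rz":0,"hand":0},{"dx":-0.031,"dy":0.0133,"dz":0,"rx":0,"ry":0,"rz":0,"hand":0}]' >/dev/null; python3 -c "from h import *;st()"
```

```text
clock: 2.13
position: [0.3625, 0.1533, 0.2315]
ee_rot: [0.0, 0.72, 0.694, 0.0]
contact_force: [1.3, 0.2, 0.3]
width: 0.0001
gripper_force: 0.0
t 3.1333 TCP feeder mm [-41.3  33.5 231.2] 
tool x,y,z in feeder [[-0.003, 1.0, 0.0], [1.0, 0.003, 0.0], [0.0, 0.0, -1.0]] F [0. 1. 1.] w -9.607695358297079e-05 q [-0.54  0.25  1.55  0.    1.35 -0.5 ]
```

```bash
python3 -m pendant '[{"dx":0,"dy":0,"dz":0.03,"rx":0,"ry":0,"rz":0,"hand":0},{"dx":0,"dy":0,"dz":0.03,"rx":0,"ry":0,"rz":0,"hand":0},{"dx":0,"dy":0,"dz":0.03,"rx":0,"ry":0,"rz":0,"hand":0},{"dx":0,"dy":0,"dz":0.03,"rx":0,"ry":0,"rz":0,"hand":0},{"dx":0,"dy":0,"dz":0.03,"rx":0,"ry":0,"rz":0,"hand":0},{"dx":0,"dy":0,"dz":0,"rx":0,"ry":0,"rz":0,"hand":0}]'
python3 - <<'E'
from h import *
st()
crop("side",(215,130,345,240),"pics/s2.png",5)
E
```

```text
clock: 3.63
position: [0.5038, -0.2207, 0.0759]
ee_rot: [-0.006, 0.72, 0.694, -0.002]
contact_force: [-1.8, 0.5, -0.4]
width: -0.0003
gripper_force: 0.0
t 3.6333 TCP feeder mm [-45.8  37.2  75.9] 
tool x,y,z in feeder [[-0.003, 1.0, 0.006], [1.0, 0.004, -0.01], [-0.011, 0.006, -1.0]] F [-1.8  0.4 -0.4] w -0.00026283476566293934 q [-0.54  0.38  1.78  0.    1.   -0.5 ]
```

View pics/s2.png

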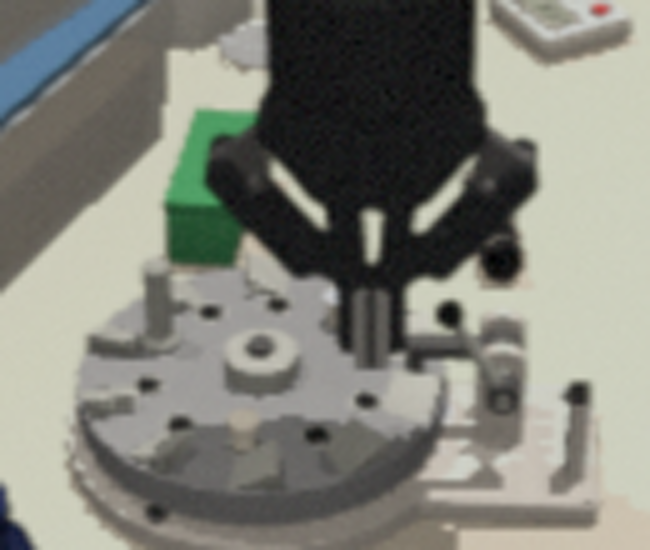

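The closed fingertip, about (372,368) in the crop, is on the wheel side of the black knob at (449,313) and clear of the pawl. Now I push the knob toward -x.

```bash
python3 -m pendant '[{"dx":-0.004,"dy":0,"dz":0,"rx":0,"ry":0,"rz":0,"hand":0},{"dx":0,"dy":-0.004,"dz":0,"rx":0,"ry":0,"rz":0,"hand":0},{"dx":0,"dy":-0.004,"dz":0,"rx":0,"ry":0,"rz":0,"hand":0},{"dx":0,"dy":-0.004,"dz":0,"rx":0,"ry":0,"rz":0,"hand":0},{"dx":0,"dy":-0.005,"dz":0,"rx":0,"ry":0,"rz":0,"hand":0},{"dx":0,"dy":-0.005,"dz":0,"rx":0,"ry":0,"rz":0,"hand":0},{"dx":0,"dy":-0.005,"dz":0,"rx":0,"ry":0,"rz":0,"hand":0},{"dx":0,"dy":-0.005,"dz":0,"rx":0,"ry":0,"rz":0,"hand":0},{"dx":0,"dy":-0.005,"dz":0,"rx":0,"ry":0,"rz":0,"hand":0},{"dx":0,"dy":-0.005,"dz":0,"rx":0,"ry":0,"rz":0,"hand":0},{"dx":0,"dy":-0.005,"dz":0,"rx":0,"ry":0,"rz":0,"hand":0},{"dx":0,"dy":-0.005,"dz":0,"rx":0,"ry":0,"rz":0,"hand":0}]'; python3 -c "from h import *;st()"
```

```text
clock: 4.68
position: [0.4546, -0.2247, 0.0809]
ee_rot: [-0.001, 0.72, 0.694, -0.0]
contact_force: [0.2, -0.3, -0.7]
width: -0.0003
gripper_force: 0.1
t 4.6833 TCP feeder mm [-94.7  31.2  80.9] 
tool x,y,z in feeder [[-0.004, 1.0, 0.001], [1.0, 0.004, -0.001], [-0.001, 0.001, -1.0]] F [ 0.2 -0.3 -0.7] w -0.0002565162206587633 q [-0.6   0.31  1.87 -0.    0.96 -0.56]
```

```bash
python3 -m pendant '[{"dx":0,"dy":-0.005,"dz":0,"rx":0,"ry":0,"rz":0,"hand":0},{"dx":0,"dy":-0.005,"dz":0,"rx":0,"ry":0,"rz":0,"hand":0},{"dx":0,"dy":-0.004,"dz":0,"rx":0,"ry":0,"rz":0,"hand":0},{"dx":0,"dy":-0.004,"dz":0,"rx":0,"ry":0,"rz":0,"hand":0},{"dx":0,"dy":-0.004,"dz":0,"rx":0,"ry":0,"rz":0,"hand":0},{"dx":0,"dy":-0.004,"dz":0,"rx":0,"ry":0,"rz":0,"hand":0},{"dx":0,"dy":-0.003,"dz":0,"rx":0,"ry":0,"rz":0,"hand":0},{"dx":0,"dy":0,"dz":0,"rx":0,"ry":0,"rz":0,"hand":0},{"dx":0,"dy":0,"dz":0,"rx":0,"ry":0,"rz":0,"hand":0}]'
python3 - <<'E'
from h import *
st()
crop("side",(215,130,345,240),"pics/s3.png",5)
E
```

```text
clock: 5.43
position: [0.4267, -0.2239, 0.0813]
ee_rot: [0.0, 0.72, 0.694, 0.0]
contact_force: [0.8, -0.2, -0.1]
width: -0.0004
gripper_force: 0.0
t 5.4333 TCP feeder mm [-122.7   30.8   81.3] 
tool x,y,z in feeder [[-0.004, 1.0, 0.0], [1.0, 0.004, 0.0], [0.0, 0.0, -1.0]] F [ 0.8 -0.2 -0.1] w -0.000402443678496991 q [-0.63  0.28  1.92  0.    0.94 -0.59]
```

View pics/s3.png

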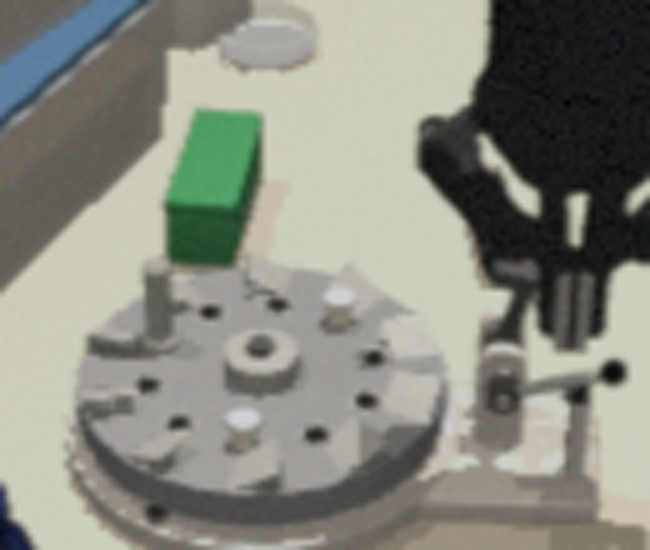

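The pawl is lying back: the knob is at (613,372) and the lever rests on the pillar. Next I go over to the -y side of the post.

```bash
python3 -m pendant '[{"dx":0,"dy":0,"dz":-0.025,"rx":0,"ry":0,"rz":0,"hand":0},{"dx":0,"dy":0,"dz":-0.03,"rx":0,"ry":0,"rz":0,"hand":0},{"dx":-0.0132,"dy":0.028,"dz":0,"rx":0,"ry":0,"rz":0,"hand":0},{"dx":-0.0132,"dy":0.028,"dz":0,"rx":0,"ry":0,"rz":0,"hand":0},{"dx":-0.0132,"dy":0.028,"dz":0,"rx":0,"ry":0,"rz":0,"hand":0},{"dx":-0.0132,"dy":0.028,"dz":0,"rx":0,"ry":0,"rz":0,"hand":0},{"dx":-0.0132,"dy":0.028,"dz":0,"rx":0,"ry":0,"rz":0,"hand":0},{"dx":-0.0132,"dy":0.028,"dz":0,"rx":0,"ry":0,"rz":0,"hand":0},{"dx":0,"dy":0,"dz":0,"rx":0,"ry":0,"rz":0,"hand":0},{"dx":0,"dy":0,"dz":0,"rx":0,"ry":0,"rz":0,"hand":0}]'; python3 -c "from h import *;st()"
```

```text
clock: 6.32
position: [0.5928, -0.3099, 0.1352]
ee_rot: [-0.0, 0.72, 0.694, -0.0]
contact_force: [-0.4, 1.1, -0.2]
width: -0.0003
gripper_force: 0.0
t 6.3167 TCP feeder mm [ 46.9 -48.2 135.2] 
tool x,y,z in feeder [[-0.004, 1.0, 0.0], [1.0, 0.004, -0.0], [-0.0, 0.0, -1.0]] F [-0.5  1.  -0.2] w -0.0003163072303499489 q [-0.59  0.48  1.43  0.    1.23 -0.55]
```

```bash
python3 -m pendant '[{"dx":0,"dy":0,"dz":0.019,"rx":0,"ry":0,"rz":0,"hand":0},{"dx":0,"dy":0,"dz":0.019,"rx":0,"ry":0,"rz":0,"hand":0},{"dx":0,"dy":0,"dz":0.019,"rx":0,"ry":0,"rz":0,"hand":0},{"dx":0,"dy":0,"dz":0.018,"rx":0,"ry":0,"rz":0,"hand":0},{"dx":0,"dy":0,"dz":0,"rx":0,"ry":0,"rz":0,"hand":0},{"dx":0,"dy":0,"dz":0,"rx":0,"ry":0,"rz":0,"hand":0}]'; python3 -m pendant '[{"dx":0.003,"dy":0,"dz":0,"rx":0,"ry":0,"rz":0,"hand":0},{"dx":0.003,"dy":0,"dz":0,"rx":0,"ry":0,"rz":0,"hand":0},{"dx":0.003,"dy":0,"dz":0,"rx":0,"ry":0,"rz":0,"hand":0},{"dx":0.003,"dy":0,"dz":0,"rx":0,"ry":0,"rz":0,"hand":0},{"dx":0.003,"dy":0,"dz":0,"rx":0,"ry":0,"rz":0,"hand":0},{"dx":0.003,"dy":0,"dz":0,"rx":0,"ry":0,"rz":0,"hand":0},{"dx":0.003,"dy":0,"dz":0,"rx":0,"ry":0,"rz":0,"hand":0},{"dx":0.003,"dy":0,"dz":0,"rx":0,"ry":0,"rz":0,"hand":0},{"dx":0.003,"dy":0,"dz":0,"rx":0,"ry":0,"rz":0,"hand":0},{"dx":0.003,"dy":0,"dz":0,"rx":0,"ry":0,"rz":0,"hand":0},{"dx":0.003,"dy":0,"dz":0,"rx":0,"ry":0,"rz":0,"hand":0},{"dx":0.003,"dy":0,"dz":0,"rx":0,"ry":0,"rz":0,"hand":0}]'
python3 - <<'E'
from h import *
st()
crop("side",(215,130,345,240),"pics/s4.png",5)
E
```

```text
clock: 6.82
position: [0.5901, -0.3084, 0.0606]
ee_rot: [-0.002, 0.72, 0.694, -0.0]
contact_force: [0.2, 0.2, 0.1]
width: -0.0002
gripper_force: 0.0
clock: 7.82
position: [0.5928, -0.2729, 0.0611]
ee_rot: [-0.0, 0.72, 0.694, 0.0]
contact_force: [1.4, -1.5, 0.9]
width: -0.0002
gripper_force: 0.8
t 7.8167 TCP feeder mm [ 45.3 -11.2  61.1] 
tool x,y,z in feeder [[-0.004, 1.0, 0.0], [1.0, 0.004, -0.0], [-0.0, 0.0, -1.0]] F [ 1.5 -1.4  0.9] w -0.00018706163253146338 q [-0.54  0.52  1.56  0.    1.06 -0.5 ]
```

View pics/s4.png

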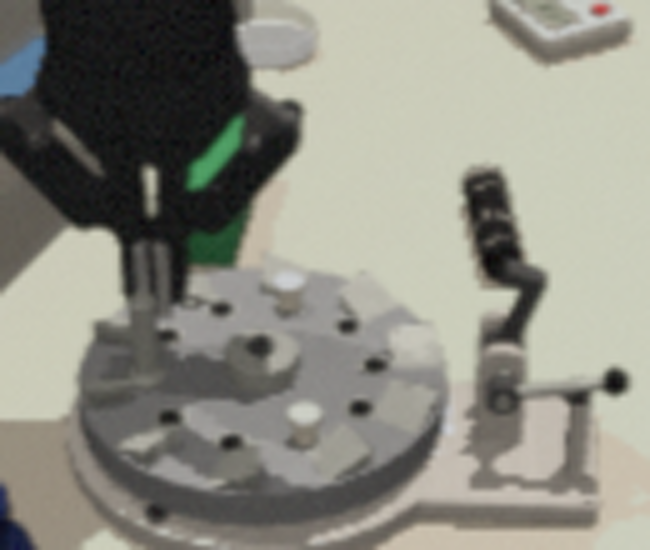

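The fingertip is in contact with the post at (148,300), and the tubes have moved to (290,280) and (304,410). I measure the wheel angle from the tube tops.

Run:
```python
from h import *
s=manip.get_image("side")
S=lambda a:((a[0]+.5)/5-.5+215,(a[1]+.5)/5-.5+130)
h=onz(s,*S((262,346)),.052)
for A in([(340,293),(243,415)],[(290,278),(304,410)]):
    v=[F.inv().apply(onz(s,*S(a),.050)-h)*1e3 for a in A]
    for x in v: print(x.round(1),np.hypot(*x[:2]).round(1),np.degrees(np.arctan2(x[1],x[0])).round(1))
    x=v[0]-v[1]; print("line",np.arctan2(x[1],x[0]), "mid",(v[0]+v[1])[:2]/2)
```

```text
[-30.1 -41.9  -2. ] 51.6 -125.7
[ 4.2 43.3 -2. ] 43.5 84.5
line -1.9532533469006785 mid [-12.94203765   0.72162323]
[ -7.9 -51.8  -2. ] 52.4 -98.7
[-19.9  38.8  -2. ] 43.6 117.1
line -1.4395298385151065 mid [-13.92758966  -6.49733339]
```

```bash
python3 -m pendant '[{"dx":0.0015,"dy":0,"dz":0,"rx":0,"ry":0,"rz":0,"hand":0},{"dx":0.0015,"dy":0,"dz":0,"rx":0,"ry":0,"rz":0,"hand":0},{"dx":0.0015,"dy":0,"dz":0,"rx":0,"ry":0,"rz":0,"hand":0},{"dx":0,"dy":0,"dz":0,"rx":0,"ry":0,"rz":0,"hand":0},{"dx":0,"dy":0,"dz":0,"rx":0,"ry":0,"rz":0,"hand":0}]'; python3 -c "from h import *;st()"
```

```text
clock: 8.33
position: [0.593, -0.2684, 0.0611]
ee_rot: [-0.0, 0.72, 0.694, 0.0]
contact_force: [-0.3, 0.2, 0.4]
width: 0.0
gripper_force: 0.0
t 8.3333 TCP feeder mm [45.3 -6.8 61.1] 
tool x,y,z in feeder [[-0.004, 1.0, 0.001], [1.0, 0.004, -0.0], [-0.0, 0.001, -1.0]] F [-0.3  0.2  0.4] w 5.830116730114127e-06 q [-0.53  0.52  1.57  0.    1.06 -0.49]
```

```bash
python3 -m pendant '[{"dx":-0.008,"dy":0,"dz":0,"rx":0,"ry":0,"rz":0,"hand":0},{"dx":-0.008,"dy":0,"dz":0,"rx":0,"ry":0,"rz":0,"hand":0},{"dx":0,"dy":0,"dz":0,"rx":0,"ry":0,"rz":0,"hand":0},{"dx":0,"dy":0,"dz":-0.02,"rx":0,"ry":0,"rz":0,"hand":0},{"dx":0,"dy":0,"dz":-0.027,"rx":0,"ry":0,"rz":0,"hand":0},{"dx":0,"dy":0,"dz":-0.027,"rx":0,"ry":0,"rz":0,"hand":0},{"dx":0,"dy":0,"dz":0,"rx":0,"ry":0,"rz":0,"hand":0}]'; python3 -m pendant '[{"dx":0.0022,"dy":-0.0245,"dz":0,"rx":0,"ry":0,"rz":0,"hand":0},{"dx":0.0022,"dy":-0.0245,"dz":0,"rx":0,"ry":0,"rz":0,"hand":0},{"dx":0.0022,"dy":-0.0245,"dz":0,"rx":0,"ry":0,"rz":0,"hand":0},{"dx":0.0022,"dy":-0.0245,"dz":0,"rx":0,"ry":0,"rz":0,"hand":0},{"dx":0.0022,"dy":-0.0245,"dz":0,"rx":0,"ry":0,"rz":0,"hand":0},{"dx":0.0022,"dy":-0.0245,"dz":0,"rx":0,"ry":0,"rz":0,"hand":0},{"dx":0.0022,"dy":-0.0245,"dz":0,"rx":0,"ry":0,"rz":0,"hand":0},{"dx":0.0022,"dy":-0.0245,"dz":0,"rx":0,"ry":0,"rz":0,"hand":0},{"dx":0,"dy":0,"dz":0,"rx":0,"ry":0,"rz":0,"hand":0},{"dx":0,"dy":0,"dz":0,"rx":0,"ry":0,"rz":0,"hand":0}]'
python3 - <<'E'
from h import *
st()
crop("side",(215,130,345,240),"pics/s5.png",5)
E
```

```text
clock: 8.92
position: [0.5957, -0.2872, 0.1413]
ee_rot: [0.005, 0.721, 0.693, 0.002]
contact_force: [1.0, 0.5, 0.6]
width: 0.0002
gripper_force: 0.0
clock: 9.75
position: [0.3965, -0.2598, 0.1353]
ee_rot: [0.0, 0.721, 0.693, 0.0]
contact_force: [-0.0, 0.1, 0.1]
width: 0.0002
gripper_force: 0.0
t 9.75 TCP feeder mm [-151.4   -6.3  135.3] 
tool x,y,z in feeder [[-0.002, 1.0, 0.0], [1.0, 0.002, 0.0], [0.0, 0.0, -1.0]] F [-0.   0.1  0.1] w 0.0002051098543537559 q [-0.73  0.2   1.86  0.    1.07 -0.69]
```

View pics/s5.png

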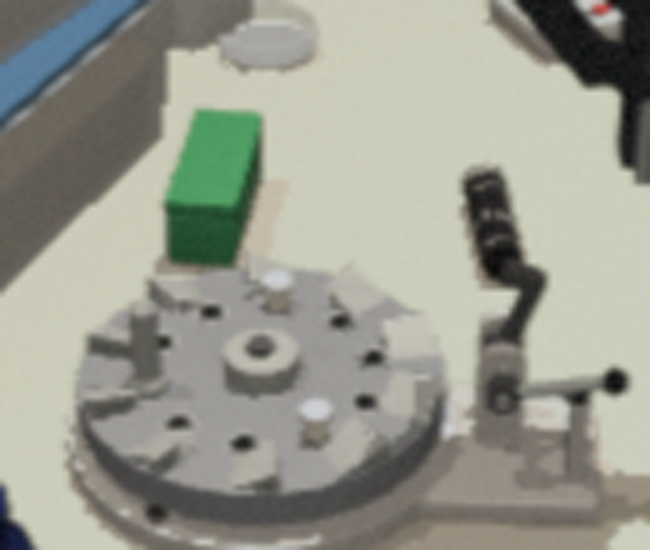

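```bash
python3 - <<'E'
from h import *
s=manip.get_image("side")
S=lambda a:((a[0]+.5)/5-.5+215,(a[1]+.5)/5-.5+130)
h=onz(s,*S((262,346)),.052)
L=[]
for A in([(340,293),(243,415)],[(276,277),(316,408)]):
    v=[F.inv().apply(onz(s,*S(a),.050)-h)*1e3 for a in A]
    x=v[0]-v[1]; L.append(np.arctan2(x[1],x[0])); print(L[-1]+1.92)
E
python3 -m pendant '[{"dx":0.001,"dy":0,"dz":0.02,"rx":0,"ry":0,"rz":0,"hand":0},{"dx":0.001,"dy":0,"dz":0.02,"rx":0,"ry":0,"rz":0,"hand":0},{"dx":0,"dy":0,"dz":0.02,"rx":0,"ry":0,"rz":0,"hand":0},{"dx":0,"dy":0,"dz":0,"rx":0,"ry":0,"rz":0,"hand":0},{"dx":0,"dy":0,"dz":0,"rx":0,"ry":0,"rz":0,"hand":0}]' ; python3 -c "from h import *;st()"
```

```text
-0.033253346900678604
0.5982247347833805
clock: 10.27
position: [0.3979, -0.2578, 0.0745]
ee_rot: [-0.001, 0.72, 0.694, 0.0]
contact_force: [-0.1, -0.5, 0.8]
width: -0.0
gripper_force: 0.0
t 10.2667 TCP feeder mm [-150.    -4.2   74.5] 
tool x,y,z in feeder [[-0.004, 1.0, 0.001], [1.0, 0.004, -0.001], [-0.001, 0.001, -1.0]] F [-0.  -0.5  0.8] w -2.1889153586820785e-05 q [-0.72  0.28  1.95  0.    0.92 -0.68]
```

```bash
python3 -m pendant '[{"dx":0,"dy":0.005,"dz":0,"rx":0,"ry":0,"rz":0,"hand":0},{"dx":0,"dy":0.005,"dz":0,"rx":0,"ry":0,"rz":0,"hand":0},{"dx":0,"dy":0.005,"dz":0,"rx":0,"ry":0,"rz":0,"hand":0},{"dx":0,"dy":0.005,"dz":0,"rx":0,"ry":0,"rz":0,"hand":0},{"dx":0,"dy":0.004,"dz":0,"rx":0,"ry":0,"rz":0,"hand":0},{"dx":0,"dy":0.004,"dz":0,"rx":0,"ry":0,"rz":0,"hand":0},{"dx":0,"dy":0.004,"dz":0,"rx":0,"ry":0,"rz":0,"hand":0},{"dx":0,"dy":0.004,"dz":0,"rx":0,"ry":0,"rz":0,"hand":0},{"dx":0,"dy":0.004,"dz":0,"rx":0,"ry":0,"rz":0,"hand":0},{"dx":0,"dy":0.004,"dz":0,"rx":0,"ry":0,"rz":0,"hand":0},{"dx":0,"dy":0.004,"dz":0,"rx":0,"ry":0,"rz":0,"hand":0},{"dx":0,"dy":0.004,"dz":0,"rx":0,"ry":0,"rz":0,"hand":0}]'; python3 -m pendant '[{"dx":0,"dy":0.002,"dz":0,"rx":0,"ry":0,"rz":0,"hand":0},{"dx":0,"dy":0,"dz":0,"rx":0,"ry":0,"rz":0,"hand":0},{"dx":0,"dy":0,"dz":0,"rx":0,"ry":0,"rz":0,"hand":0},{"dx":0,"dy":0,"dz":0,"rx":0,"ry":0,"rz":0,"hand":0}]'
python3 - <<'E'
from h import *
st()
crop("side",(215,130,345,240),"pics/s6.png",5)
E
```

```text
clock: 11.27
position: [0.4498, -0.2599, 0.0752]
ee_rot: [-0.0, 0.72, 0.694, 0.0]
contact_force: [0.0, 0.2, 0.4]
width: -0.0001
gripper_force: 0.0
clock: 11.6
position: [0.4512, -0.2599, 0.0752]
ee_rot: [-0.0, 0.72, 0.694, -0.0]
contact_force: [0.2, -0.2, -0.2]
width: -0.0001
gripper_force: 0.0
t 11.6 TCP feeder mm [-96.7  -4.1  75.2] 
tool x,y,z in feeder [[-0.004, 1.0, 0.0], [1.0, 0.004, -0.0], [-0.0, 0.0, -1.0]] F [ 0.3 -0.2 -0.2] w -9.296928676895096e-05 q [-0.66  0.33  1.85  0.    0.96 -0.62]
```

View pics/s6.png

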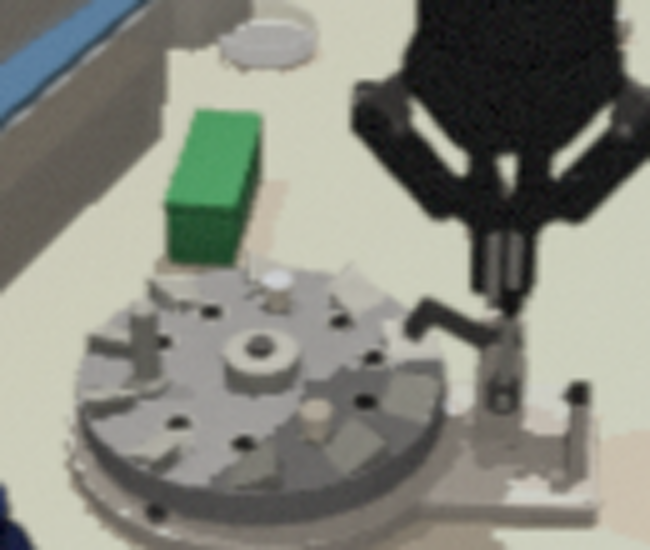

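The arm is pointing at the wheel but still tilted, with its end at (425,305) and the knob at about (510,300). It is either mid-fall or sitting on a tooth. I lift the finger away and look again.

```bash
python3 -m pendant '[{"dx":0,"dy":0,"dz":0,"rx":0,"ry":0,"rz":0,"hand":0},{"dx":0,"dy":0,"dz":0,"rx":0,"ry":0,"rz":0,"hand":0},{"dx":0,"dy":0,"dz":0,"rx":0,"ry":0,"rz":0,"hand":0},{"dx":0,"dy":0,"dz":0,"rx":0,"ry":0,"rz":0,"hand":0},{"dx":0,"dy":0,"dz":-0.02,"rx":0,"ry":0,"rz":0,"hand":0},{"dx":0,"dy":0,"dz":-0.03,"rx":0,"ry":0,"rz":0,"hand":0},{"dx":0,"dy":0,"dz":-0.03,"rx":0,"ry":0,"rz":0,"hand":0},{"dx":0,"dy":-0.03,"dz":0,"rx":0,"ry":0,"rz":0,"hand":0},{"dx":0,"dy":-0.03,"dz":0,"rx":0,"ry":0,"rz":0,"hand":0},{"dx":0,"dy":-0.03,"dz":0,"rx":0,"ry":0,"rz":0,"hand":0},{"dx":0,"dy":0,"dz":0,"rx":0,"ry":0,"rz":0,"hand":0},{"dx":0,"dy":0,"dz":0,"rx":0,"ry":0,"rz":0,"hand":0}]'
python3 - <<'E'
from h import *
st()
crop("side",(215,130,345,240),"pics/s7.png",5)
crop("top",(270,155,400,275),"pics/t7.png",5)
E
```

```text
clock: 12.65
position: [0.3604, -0.2563, 0.1555]
ee_rot: [0.0, 0.721, 0.693, 0.0]
contact_force: [0.5, -0.3, 0.4]
width: -0.0
gripper_force: 0.0
t 12.65 TCP feeder mm [-187.6   -4.3  155.5] 
tool x,y,z in feeder [[-0.002, 1.0, -0.0], [1.0, 0.002, 0.0], [0.0, -0.0, -1.0]] F [ 0.5 -0.3  0.4] w -2.50090575731998e-05 q [-0.78  0.14  1.89  0.    1.11 -0.74]
```

View pics/s7.png

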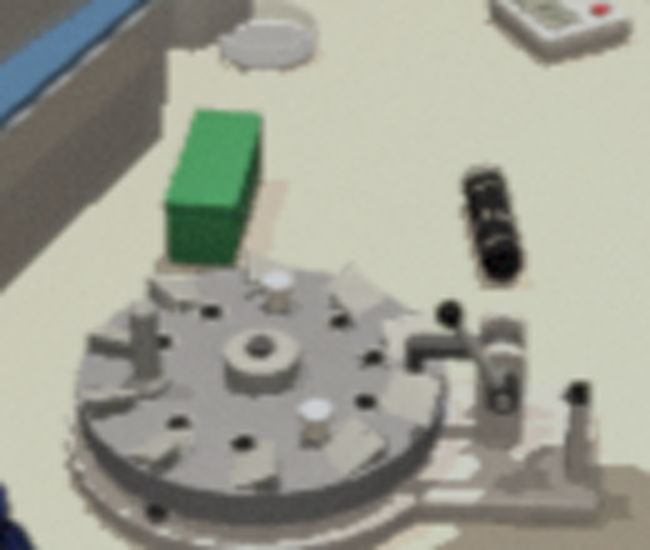

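The knob is at (449,313), the same spot as at the start (449,314), so the pawl is fully down. The wheel sits one notch back, the robot is clear, and the box and torch haven't moved.

```bash
python3 -c "from rig import manip;print(manip.sign_off())"
```

```text
the job is handed in; nothing more can be done
None
```

The wheel is one notch back, at about 0.6 rad, and the pawl is fully down in the next notch. I handed the job in at about 12.7 s with the arm clear of everything.

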